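Gauge a brass leg sleeve and show it to the inspection camera

TASK

Of the two brass sleeves standing in the blue tray, take the one whose bore fits the steel gauge pin, slide it fully down onto the pin until it sits on the block, then draw it off again and hold it in the air in front of the tilted inspection camera: centred in the view, its bore looking squarely into the lens, the near end about 8 cm from the lens. Finish while still holding it there, steady. Do not touch the camera, leave the narrow-bored sleeve standing where it is, and leave the other things on the bench alone.

Things in the scene. Friction and masses are not known exactly. Their poses are not given: they have to be found in the camera images.
- sleeve_wide: brass sleeve that fits: plain tube, 40 mm outside diameter, 30 mm bore, 45 mm high, about 0.2 kg; stands upright in the tray, left or right of the other sleeve by chance. Origin: centre of its underside; z along its axis, up.
- sleeve_wide_centre (a point): the middle of that sleeve: on its axis, 22.5 mm above its underside; axes as the sleeve.
- sleeve_narrow: the other brass sleeve, same outside (40 mm diameter, 45 mm high) but only 22 mm bore, so it cannot go on the pin; about 0.33 kg. Origin: centre of its underside, z up.
- tray: shallow dark blue wooden tray, 150 x 260 mm outside, rim 12 mm high, walls 6 mm, fixed to the bench; the two sleeves stand on its floor about 120 mm apart, along its y axis. Origin: centre of its underside, z up.
- gauge: fit gauge, fixed to the bench: a dark square wooden block 90 x 90 x 30 mm with an upright steel pin in the middle of its top, 27 mm diameter, 36 mm tall, its top 10 mm tapering to 14 mm. It stands left or right of the camera by chance. Origin: centre of the block's underside, z up.
- gauge_seat (a point): foot of the gauge pin: on the pin's axis at the block's top face, 30 mm above the bench; a sleeve fully on the pin has its underside here. z up.
- camera: head of the inspection camera: a black cylinder 48 mm in diameter and 70 mm long with a 54 mm grey rim round the lens, held in a yoke on a fixed foot of 110 x 90 mm; the lens is about 115 mm above the bench and looks upwards, leaning about 20 degrees from vertical towards the robot. Origin: centre of the lens front; z points out of the lens along the line of sight.
- camera_foot: foot and yoke that carry the camera head: steel plate 110 x 90 x 12 mm with two upright cheeks to 87 mm, fixed to the bench. Origin: centre of its underside, z up; its -x side is the one the camera leans to.
- tape: bystander: roll of blue masking tape lying flat, 90 mm diameter, 25 mm high. Origin: centre of its underside.
- glue: bystander: white glue bottle, 60 mm diameter, 170 mm high. Origin: centre of its underside.
- brush: bystander: paint brush lying flat on the bench. Origin: about its middle, on its underside.
- tin: bystander: plain metal tin, 72 mm diameter, 90 mm high. Origin: centre of its underside.
Mind the look-alikes: they are no part of the job. Leave any green look-alike of the sleeve_narrow alone.

How it is judged:
On the way:
1. the wide-bored sleeve is fully down on the gauge pin (horizontal distance between sleeve_wide and gauge_seat below 0.005 m and z of sleeve_wide in the frame of gauge_seat between -0.004 and 0.004 m and angle between sleeve_wide's own z axis and vertical below 0.12 rad), for 0.2 s.
At the end, for the whole second after the job is handed in: The wide-bored sleeve is held at rest in the fingers, touching nothing else: its middle within 15 mm in each direction of the line of sight, near end 60 to 100 mm from the lens, axis within 0.15 rad of the line of sight; the narrow sleeve stands within 20 mm of its start (x of sleeve_wide_centre in the frame of camera between -0.015 and 0.015 m and y of sleeve_wide_centre in the frame of camera between -0.015 and 0.015 m and z of sleeve_wide_centre in the frame of camera between 0.0825 and 0.1225 m and angle between the z axis of sleeve_wide and the z axis of camera, either way round below 0.15 rad and contact force between sleeve_wide and the fingers above 2 N and contact force between sleeve_wide and camera_foot below 0.1 N and contact force between sleeve_wide and gauge below 0.1 N and contact force between sleeve_wide and tray below 0.1 N and contact force between sleeve_wide and sleeve_narrow below 0.1 N and linear speed of sleeve_wide below 0.02 m/s and angular speed of sleeve_wide below 0.2 rad/s and distance of sleeve_narrow from where it was at the start of the episode below 0.02 m and angle between sleeve_narrow's own z axis and vertical below 0.1 rad); the arm keeps its last pose, push and grip.
It fails at once if the camera is touched (contact force between camera_foot and anything else above 1 N).
It fails at once if the narrow-bored sleeve is shifted or tipped (distance of sleeve_narrow from where it was at the start of the episode above 0.02 m or angle between sleeve_narrow's own z axis and vertical above 0.3 rad).
It fails at once if a bystander is moved (distance of any of tape, glue, brush, tin from where it was at the start of the episode above 0.03 m).
It also fails if it takes over 48 s, if anything falls off the work surface, if the arm or the gripper's body presses on something with over 40 N, if the wrist force passes 120 N, or if a joint passes its speed limit or range.

ROBOT

A 7-joint arm with a two-finger parallel gripper is mounted at the origin on the work surface. World frame = base frame: x ahead of the robot, y to its left, z up, the work surface at z = 0. Lengths are in m, angles in rad, forces in N, time in s.
With the tool pointing down it reaches from about 0.425 to 0.925 m from the base axis. Payload 6.8 kg.
Tool frame: the origin (TCP) lies midway between the tips of the shut fingers; the grasp point (between the pads) lies 19 mm behind it (env.grip_point_offset is the z of the grasp point in the tool frame, in m); z points along the fingers, y is the line along which they close (so a half turn about z gives the same grasp; the last joint's range is limited). The gripper opens to 88 mm and grips with 3 to 60 N. Pads are 20 mm wide; open, the fingers measure 115 mm over their backs; the gripper's body (75 mm by 178 mm) begins 61 mm behind the grasp point.
Start: joints at [-1.266, 0.477, 0.022, 1.555, -0.011, 1.109, -0.083], TCP at [0.271, 0.618, 0.223] pointing down, gripper open.
Joint ranges: [-2.96, 2.96], [-0.34, 2.1], [-1.41, 1.46], [0.24, 2.44], [-1.37, 4.51], [0.17, 1.92], [-2.96, 2.96]. Speed limits (rad/s): [2.39, 2.39, 3.14, 3.14, 3.14, 3.14, 3.14].

INTERFACE

Orientations are given as a 3x3 rotation matrix whose columns are the frame's x, y, z axes.
In Python, from bench import env gives the robot as it stands.
- The arm moves only by the tool apply_moves, never from a script. Its argument "moves" is one flat list of numbers, 7 for each row, row after row: the shift along the tool's x, y, z in mm, then the turn, a rotation vector about the tool's x, y, z in rad, then the finger opening in mm, from 0 to 87.8. A call has 1 to 20 rows; each row is the pose to reach, as a shift and turn from the pose commanded when the call began, along the tool's axes at that moment; what a row does not reach only later rows make up. A row lasts 1/8 s, in which the tool goes at most 62.5 mm and 10.7 degrees, less where a joint would pass 70% of its speed; a pose out of reach is approached as far as the arm can. A call with a gripper value outside its range is refused whole. The fingers move at their own pace and stop on an object; "grip_force" is the grip in N (left out, the last holds). Time passes only in rows, so rows that repeat a pose let the fingers close. It gives the time, the measured TCP pose, the force, the opening and the grip force at its end, in the units of the state.
- env.get_state(): the state, without advancing time (a new reading comes with each control period).
- env.get_image(name): name is "scene" or "side" or "wrist"; returns a dict with "pixels" (420x560x3 uint8, red, green, blue), "fx", "fy", "cx", "cy" (pixels), "cam_to_world" (4x4, takes a point from camera to world coordinates). Camera axes: x right, y up, looking along -z (the intrinsics and any distortion apply to the point x, -y, -z); pixel columns grow to the right and rows downward; lengths in m; the calibration is good to about 2 mm. A picture is of the moment at which its call begins. There is no depth.
- env.job_done(): hands the job in; it is judged then, once.
The state is a dict: "t": time; "q": joint angles; "joint_velocities": joint speeds; "joint_torque": joint torques, N m; "tcp_pos": TCP position; "tcp_rot": TCP orientation; "contact_force": force on the tool from outside, world axes, zero at the start; "ft_torque": the same for the moment, N m; "opening": opening from 0.0 (shut) to 1.0 (fully open); "grasp_force": force on a finger pad.
Only numpy, scipy, OpenCV 4.12 (cv2) and the standard library are available. Lean on these libraries where they do the work, as an engineer would, in place of code of your own. Each camera call takes 0.05 s, during which the arm holds its last target. There are 200 camera calls.

## Working session

There is one attempt and no reset: what is moved stays moved. The work goes in short steps, Python scripts to look and compute and a tool call to move; the robot and the scene stay as the last step left them, time stands still between calls to the robot, and variables do not carry over. Pictures are saved under pics/ and viewed, at most 10 in all, crops included, and the job is handed in when it is done.

Besides the shell and the picture viewer there is one more tool, called after "Emit:" in YAML: its name, and indented under it one key for each argument. apply_moves: Moves the arm, as the interface text tells. Its arguments: {"type":"object","properties":{"moves":{"type":"array"},"grip_force":{"type":"number"}},"required":["moves"]}

```bash
mkdir -p pics
python3 - <<'E'
from bench import env
import cv2,numpy as np,pickle
d={}
for n in("scene","side","wrist"):
    im=env.get_image(n);d[n]=im;print(n,im['fx'],im['cx'],im['cy'],[k for k in im],np.round(im['cam_to_world'],3).tolist())
    cv2.imwrite(f"pics/{n}0.png",im['pixels'][:,:,::-1])
pickle.dump(d,open('d0.pkl','wb'))
s=env.get_state();print(s['t'],s['tcp_pos'],s['tcp_rot'],env.grip_point_offset)
E
```

```text
scene 450.5018619109802 273.7551451389094 204.46030435021643 ['pixels', 'fx', 'fy', 'cx', 'cy', 'cam_to_world'] [[0.166, -0.693, 0.701, 1.413], [0.986, 0.105, -0.129, -0.147], [0.016, 0.713, 0.701, 0.969], [0.0, 0.0, 0.0, 1.0]]
side 516.7676321934542 277.4527117012061 209.62834103734383 ['pixels', 'fx', 'fy', 'cx', 'cy', 'cam_to_world'] [[0.75, 0.445, -0.489, -0.241], [-0.661, 0.49, -0.569, -0.881], [-0.013, 0.75, 0.662, 1.148], [0.0, 0.0, 0.0, 1.0]]
wrist 334.02805718490487 274.36408812422474 208.32197688543403 ['pixels', 'fx', 'fy', 'cx', 'cy', 'cam_to_world'] [[0.402, -0.879, -0.258, 0.199], [0.916, 0.385, 0.115, 0.649], [-0.002, -0.282, 0.959, 0.385], [0.0, 0.0, 0.0, 1.0]]
0.15 [0.27060609 0.61791453 0.22192985] [[-9.16029191e-01  4.01111369e-01 -4.37031614e-04]
 [ 4.01111595e-01  9.16028346e-01 -1.24854874e-03]
 [-1.00473747e-04 -1.31900554e-03 -9.99999125e-01]] -0.0187
```

View pics/scene0.png

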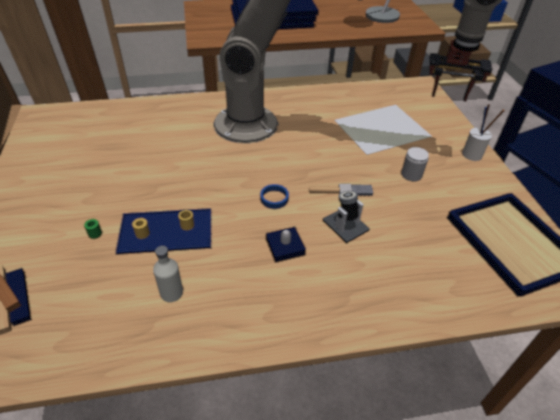

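View pics/side0.png

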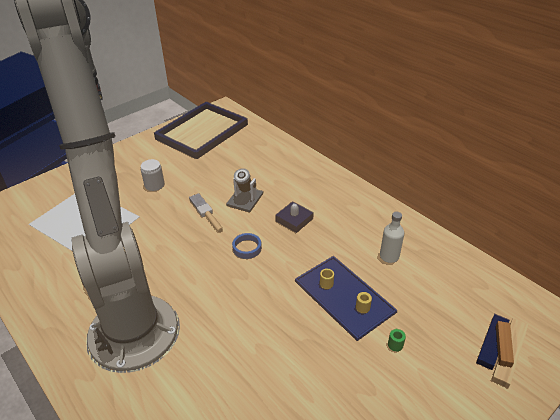

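The scene view shows two brass sleeves, at (140,228) and (186,219), which are (364,302) and (327,279) in the side view. The gauge is at (286,240), the inspection camera at (348,205), the bottle at (168,275) and the tape at (274,196). The candidates are those two brass sleeves. The green look-alike at scene (93,228) / side (397,340) is excluded by colour. Next I'll crop both brass sleeves to compare their bores, and measure them.

```bash
cat > h.py <<'E'
import numpy as np,cv2
def ray(im,u,v):
    M=im['cam_to_world'];d=M[:3,:3]@np.array([(u-im['cx'])/im['fx'],-(v-im['cy'])/im['fy'],-1]);return M[:3,3],d
def onz(im,u,v,z):
    o,d=ray(im,u,v);return o+d*(z-o[2])/d[2]
def proj(im,p):
    M=im['cam_to_world'];c=M[:3,:3].T@(np.asarray(p)-M[:3,3]);return np.array([im['cx']-im['fx']*c[0]/c[2],im['cy']+im['fy']*c[1]/c[2]])
def tri(rs):
    A=0;b=0
    for o,d in rs:
        d=d/np.linalg.norm(d);P=np.eye(3)-np.outer(d,d);A=A+P;b=b+P@o
    return np.linalg.solve(A,b)
def blobs(im,f,amin=30):
    hsv=cv2.cvtColor(im['pixels'],cv2.COLOR_RGB2HSV);m=f(hsv).astype(np.uint8)*255
    n,l,s,c=cv2.connectedComponentsWithStats(m);return [(c[i].round(1).tolist(),s[i].tolist()) for i in range(1,n) if s[i][4]>=amin]
E
python3 - <<'E'
import pickle
from h import *
d=pickle.load(open('d0.pkl','rb'))
def crop(n,x,y,w,h,k):
    return cv2.resize(d[n]['pixels'][y:y+h,x:x+w,::-1],None,fx=k,fy=k,interpolation=cv2.INTER_CUBIC)
a=crop('scene',115,205,90,40,4.44);b=crop('side',310,260,90,60,4.44);c=crop('scene',255,180,120,80,3.3);e=crop('side',220,160,100,75,4)
f=lambda i,w,h:cv2.resize(i,(w,h))
out=np.zeros((600,800,3),np.uint8)
for i,(x,y) in ((a,(0,0)),(b,(400,0)),(c,(0,280)),(e,(400,280))):
    i=i[:min(i.shape[0],600-y),:min(i.shape[1],400)];out[y:y+i.shape[0],x:x+i.shape[1]]=i
cv2.imwrite('pics/c1.png',out)
for n in('scene','side'):
    print(n,blobs(d[n],lambda h:(h[...,0]>12)&(h[...,0]<30)&(h[...,1]>150)&(h[...,2]>70),40))
E
```

```text
scene []
side [([228.3, 7.4], [223, 0, 12, 14, 45]), ([257.6, 6.5], [246, 0, 23, 15, 84]), ([287.1, 6.2], [269, 0, 37, 20, 175]), ([330.0, 12.0], [311, 0, 37, 31, 344]), ([368.0, 19.5], [348, 0, 41, 42, 304]), ([374.4, 5.4], [362, 0, 23, 15, 80]), ([497.1, 49.9], [385, 0, 175, 134, 6380]), ([239.7, 11.1], [235, 6, 10, 13, 49]), ([299.6, 20.8], [291, 9, 21, 23, 107]), ([395.6, 20.8], [381, 8, 34, 28, 204]), ([309.2, 18.4], [302, 10, 14, 15, 56]), ([259.7, 20.9], [244, 12, 27, 24, 108]), ([419.3, 22.3], [412, 16, 15, 14, 51]), ([251.3, 30.8], [237, 20, 29, 24, 156]), ([354.2, 31.3], [339, 23, 29, 19, 141]), ([279.8, 33.4], [269, 27, 21, 16, 86]), ([320.6, 31.7], [311, 27, 21, 11, 60]), ([307.1, 39.8], [298, 31, 19, 18, 75]), ([339.6, 37.5], [332, 32, 16, 11, 44]), ([392.3, 39.9], [383, 36, 19, 9, 52]), ([381.9, 49.5], [372, 41, 22, 19, 98]), ([326.3, 47.7], [317, 42, 18, 14, 67]), ([365.9, 48.4], [359, 43, 14, 12, 45]), ([307.6, 53.1], [301, 48, 14, 12, 57]), ([362.2, 69.4], [344, 52, 34, 45, 210]), ([385.8, 69.4], [372, 57, 27, 23, 106]), ([334.0, 73.2], [329, 67, 11, 14, 41]), ([455.
[... 461 characters left out ...]
[549, 121, 11, 16, 56]), ([449.2, 129.3], [442, 123, 14, 16, 53]), ([480.8, 135.6], [470, 127, 20, 18, 82]), ([533.5, 144.4], [513, 131, 47, 26, 287]), ([492.4, 146.3], [480, 135, 21, 20, 104]), ([550.6, 141.2], [539, 134, 21, 15, 68]), ([433.0, 144.3], [424, 138, 19, 15, 62]), ([538.4, 169.1], [517, 154, 42, 33, 301]), ([554.6, 165.0], [549, 158, 11, 15, 48]), ([469.1, 165.6], [458, 161, 21, 11, 58]), ([543.7, 195.6], [532, 183, 24, 25, 126]), ([522.3, 193.2], [510, 184, 26, 22, 136]), ([549.9, 205.8], [544, 199, 13, 17, 53]), ([555.8, 212.7], [551, 206, 9, 15, 46]), ([523.2, 223.7], [517, 218, 13, 13, 42]), ([541.1, 231.9], [532, 223, 20, 18, 87]), ([555.1, 233.9], [549, 227, 11, 16, 51])]
```

View pics/c1.png

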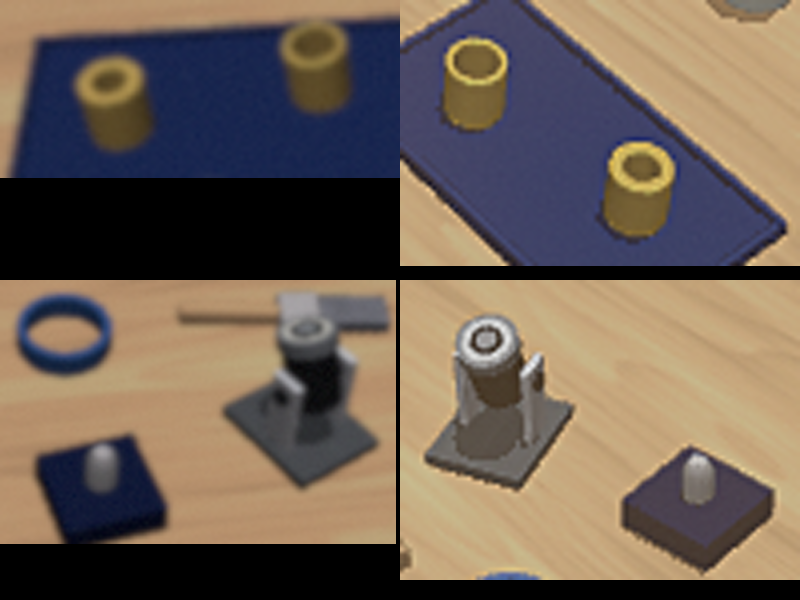

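The crop shows the wide bore, with its thin wall, at scene (186,215) / side (327,274). The narrow one is at scene (140,224) / side (364,297). The lens is at side (242,175) / scene (348,195), and the pin is at side (294,204). I choose the sleeve at side (327,274).

Run:
```python
import pickle
from h import *
d=pickle.load(open('d0.pkl','rb'));S=d['scene'];D=d['side'];r=lambda x:np.round(x,4).tolist()
sc=lambda x,y:(115+x/4.44-.4,205+y/4.44-.4)
sd=lambda x,y:(310+(x-400)/4.44-.4,260+y/4.44-.4)
s3=lambda x,y:(255+x/3.3-.35,180+(y-280)/3.3-.35)
s4=lambda x,y:(220+(x-400)/4-.4,160+(y-280)/4-.4)
for n,a,b in (('wide top',sc(315,45),sd(476,62)),('narrow top',sc(110,82),sd(641,167)),('pin top',s3(101,450),s4(698,458)),('lens',s3(307,329),s4(487,340))):
    print(n,r(tri([ray(S,*a),ray(D,*b)])),r(onz(S,*a,.05)),r(onz(D,*b,.05)))
for p in ((690,447),(773,493),(700,540),(622,497)):print('block side',r(onz(D,*s4(*p),.03)))
for p in ((38,460),(133,437),(166,519),(68,540)):print('block scene',r(onz(S,*s3(*p),.03)))
for p in ((427,457),(573,405),(518,485)):print('foot side',r(onz(D,*s4(*p),.010)))
for p in ((225,412),(303,483),(377,440)):print('foot scene',r(onz(S,*s3(*p),.010)))
```

```text
wide top [0.4946, -0.2323, 0.0477] [0.4963, -0.2313, 0.05] [0.4933, -0.2347, 0.05]
narrow top [0.5082, -0.3593, 0.0483] [0.5096, -0.3583, 0.05] [0.5072, -0.3607, 0.05]
pin top [0.6154, 0.033, 0.0664] [0.6006, 0.0367, 0.05] [0.6283, 0.0464, 0.05]
lens [0.5501, 0.2192, 0.1143] [0.4839, 0.2483, 0.05] [0.599, 0.2854, 0.05]
block side [0.6487, 0.078, 0.03]
block side [0.6597, -0.0095, 0.03]
block side [0.5779, -0.0107, 0.03]
block side [0.5658, 0.0692, 0.03]
block scene [0.5861, -0.014, 0.03]
block scene [0.5724, 0.0706, 0.03]
block scene [0.6654, 0.0792, 0.03]
block scene [0.6746, -0.0034, 0.03]
foot side [0.4915, 0.2349, 0.01]
foot side [0.6274, 0.2048, 0.01]
foot side [0.526, 0.1555, 0.01]
foot scene [0.5372, 0.1624, 0.01]
foot scene [0.6286, 0.2081, 0.01]
foot scene [0.5904, 0.2865, 0.01]
```

```bash
cat >> h.py <<'E'
from scipy.spatial.transform import Rotation as Rn
def plan(s,p,y=None,z=(0,0,-1)):
    R0=np.array(s['tcp_rot']);p0=np.array(s['tcp_pos'])
    sh=R0.T@(np.asarray(p)-p0)*1000
    z=np.array(z,float);z/=np.linalg.norm(z);y=R0[:,1] if y is None else np.array(y,float);y=y-z*(y@z);y/=np.linalg.norm(y)
    R=np.c_[np.cross(y,z),y,z];return np.round(sh,1).tolist(),np.round(Rn.from_matrix(R0.T@R).as_rotvec(),3).tolist()
E
python3 - <<'E'
import pickle
from h import *
from bench import env
d=pickle.load(open('d0.pkl','rb'))
print(onz(d['scene'],170,293,0),onz(d['side'],390,258,0))
s=env.get_state()
print(plan(s,(.52,.14,.30),(-.454,.89,0)));print(s['contact_force'],s['opening'])
E
```

```text
[ 7.20361699e-01 -2.82644542e-01  1.11022302e-16] [ 0.71321324 -0.28943372  0.        ]
([-420.2, -337.9, -77.6], [-0.001, -0.0, -0.884])
[ 0.0549237  -0.23057464 -0.54164357] 0.9960065990457085
```

Emit:
apply_moves:
  moves: [-210,-170,-60,0,0,-0.45,87.8,-420,-338,-78,0,0,-0.88,87.8,-420,-338,-78,0,0,-0.88,87.8,-420,-338,-78,0,0,-0.88,87.8,-420,-338,-78,0,0,-0.88,87.8,-420,-338,-78,0,0,-0.88,87.8,-420,-338,-78,0,0,-0.88,87.8,-420,-338,-78,0,0,-0.88,87.8,-420,-338,-78,0,0,-0.88,87.8,-420,-338,-78,0,0,-0.88,87.8,-420,-338,-78,0,0,-0.88,87.8,-420,-338,-78,0,0,-0.88,87.8]

```text
t: 1.65
tcp_pos: [0.5191, 0.1419, 0.3003]
tcp_rot: [[-0.892, -0.453, -0.001], [-0.453, 0.892, 0.0], [0.001, 0.001, -1.0]]
contact_force: [-0.0, 0.3, -0.9]
opening: 1.0
grasp_force: 0.0
```

Run:
```python
import pickle
from h import *
from bench import env
im=env.get_image('wrist');pickle.dump(im,open('w1.pkl','wb'));cv2.imwrite('pics/w1.png',im['pixels'][:,:,::-1])
s=env.get_state();print(s['t'],s['tcp_pos'],np.round(s['tcp_rot'],3).tolist(),s['q'])
```

```text
1.7 [0.51917334 0.14184081 0.3003395 ] [[-0.892, -0.453, -0.001], [-0.453, 0.892, 0.0], [0.001, 0.001, -1.0]] [-0.48003712  0.18160975  0.11319217  1.79178341 -0.02264631  1.16999629
  1.68101253]
```

View pics/w1.png

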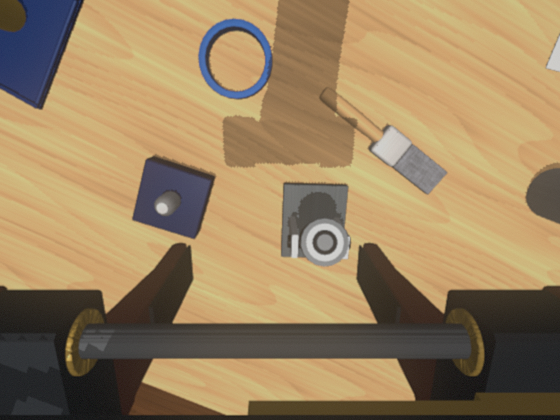

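The wrist view shows the lens rim at (325,242), the foot at (284–347, 184–257) roughly aligned with the tool, the block at (174,197) and the pin tip at (162,209).

Run:
```python
import pickle
from h import *
im=pickle.load(open('w1.pkl','rb'));d0=pickle.load(open('d0.pkl','rb'))
px=im['pixels'];hsv=cv2.cvtColor(px,cv2.COLOR_RGB2HSV)
a=px[170:275,270:370,::-1];b=px[145:245,120:225,::-1]
cv2.imwrite('pics/c2.png',np.hstack([cv2.resize(a,(400,400),interpolation=2),cv2.resize(b,(400,400),interpolation=2)]))
m=((hsv[...,1]<40)&(hsv[...,2]>120)).astype(np.uint8)
for n,(x0,y0,x1,y1) in dict(lens=(298,215,352,270),pin=(145,185,195,230)).items():
    k=np.zeros_like(m);k[y0:y1,x0:x1]=m[y0:y1,x0:x1]
    cs,_=cv2.findContours(k,cv2.RETR_EXTERNAL,cv2.CHAIN_APPROX_NONE);c=max(cs,key=cv2.contourArea);print(n,cv2.fitEllipse(c),cv2.boundingRect(c))
dark=((hsv[...,0]>100)&(hsv[...,0]<150)&(hsv[...,2]<110)&(hsv[...,1]>60)).astype(np.uint8);k=np.zeros_like(dark);k[145:245,120:225]=dark[145:245,120:225]
cs,_=cv2.findContours(k,0,1);c=max(cs,key=cv2.contourArea);print(cv2.minAreaRect(c),cv2.approxPolyDP(c,5,True).reshape(-1,2).tolist())
```

```text
lens ((325.0956726074219, 242.2695770263672), (45.664859771728516, 48.263214111328125), 108.1684341430664) (301, 219, 49, 47)
pin ((162.4846954345703, 206.32855224609375), (14.146710395812988, 15.144569396972656), 8.564643859863281) (155, 199, 16, 16)
((174.37615966796875, 200.91287231445312), (54.1171875, 57.85271072387695), 16.699243545532227) [[164, 172], [164, 182], [152, 185], [157, 188], [147, 198], [154, 198], [150, 204], [171, 187], [182, 203], [169, 217], [156, 215], [149, 223], [185, 234], [185, 217], [193, 221], [190, 216], [199, 213], [192, 200], [202, 196], [202, 187], [192, 176]]
```

View pics/c2.png

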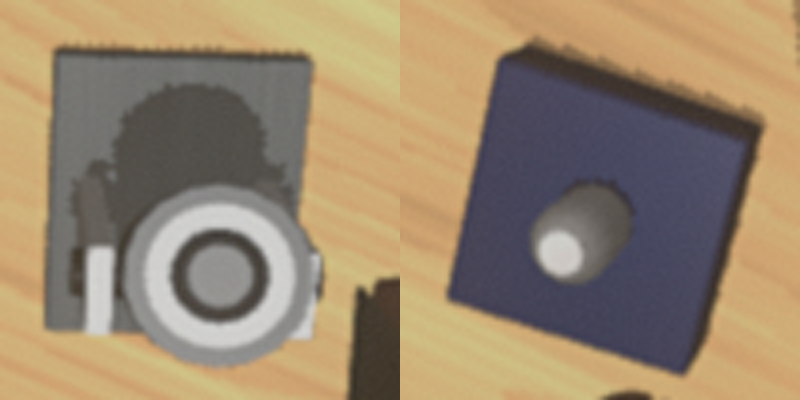

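The crop gives the lens centre at (324.7,241.9), the pin-top disc at (162,208.5), the block top corners and three foot corners.

Run:
```python
import pickle
from h import *
from bench import env
im=pickle.load(open('w1.pkl','rb'));d=pickle.load(open('d0.pkl','rb'));S,D=d['scene'],d['side']
r=lambda x:np.round(x,4).tolist()
s4=lambda x,y:(220+(x-400)/4-.4,160+(y-280)/4-.4);s3=lambda x,y:(255+x/3.3-.35,180+(y-280)/3.3-.35)
print('lens',r(tri([ray(im,324.6,241.9),ray(D,*s4(487,340)),ray(S,*s3(307,329))])),r(onz(im,324.6,241.9,.115)))
print('pin',r(onz(im,162,208.3,.066)))
c=[onz(im,*p,.03) for p in((146,160),(211.2,179.3),(195.4,238.5),(133,219.3))];print('block',r(np.mean(c,0)),r(c))
print('foot',[r(onz(im,*p,.012)) for p in((283.7,183),(347.8,185.5),(281.2,256.5))])
s=env.get_state();print(plan(s,(.495,-.232,.20)))
```

```text
lens [0.5503, 0.22, 0.1143] [0.5504, 0.2211, 0.115]
pin [0.6166, 0.0354, 0.066]
block [0.6153, 0.0361, 0.03] [[0.5801, -0.0135, 0.03], [0.5652, 0.0722, 0.03], [0.6516, 0.0864, 0.03], [0.6643, -0.0005, 0.03]]
foot [[0.5296, 0.1619, 0.012], [0.4927, 0.2425, 0.012], [0.6291, 0.2093, 0.012]]
([190.8, -322.4, 100.3], [0.001, -0.001, 0.0])
```

Emit:
apply_moves:
  moves: [190,-322,50,0,0,0,87.8,190,-322,100,0,0,0,87.8,190,-322,100,0,0,0,87.8,190,-322,100,0,0,0,87.8,190,-322,100,0,0,0,87.8,190,-322,100,0,0,0,87.8,190,-322,100,0,0,0,87.8,190,-322,100,0,0,0,87.8,190,-322,100,0,0,0,87.8]

```text
t: 2.82
tcp_pos: [0.4963, -0.2304, 0.2009]
tcp_rot: [[-0.891, -0.454, 0.001], [-0.454, 0.891, 0.001], [-0.001, 0.001, -1.0]]
contact_force: [0.6, -1.1, 0.7]
opening: 0.999
grasp_force: 0.0
```

Run:
```python
import pickle
from h import *
from bench import env
im=env.get_image('wrist');pickle.dump(im,open('w2.pkl','wb'));cv2.imwrite('pics/w2.png',im['pixels'][:,:,::-1])
s=env.get_state();print(s['t'],s['tcp_pos'],s['q'],proj(im,(.495,-.232,.048)),proj(im,(.508,-.3595,.048)))
```

```text
2.875 [ 0.49630213 -0.23051248  0.20103989] [ 0.03778516  0.29761583  0.34638844  1.90546209 -0.12328685  0.9583316
  2.48277239] [273.4223038  191.37848762] [145.13677552 143.23678665]
```

View pics/w2.png

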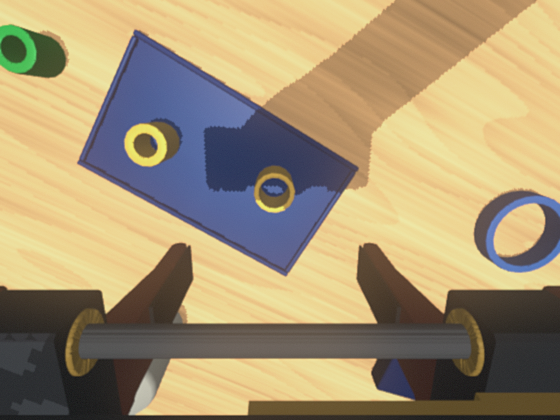

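The wide sleeve's rim is at about (274,190) in the wrist view, matching the prediction (273,191). The narrow one is at (146,144). I'll refine the rim by its bright ring.

Run:
```python
import pickle
from h import *
from bench import env
im=pickle.load(open('w2.pkl','rb'));px=im['pixels'];hsv=cv2.cvtColor(px,cv2.COLOR_RGB2HSV)
h,sv,v=[hsv[...,i] for i in range(3)]
for t in(90,120,150):
    m=((h>12)&(h<36)&(sv>110)&(v>t)).astype(np.uint8);k=np.zeros_like(m);k[155:225,245:305]=m[155:225,245:305]
    cs,_=cv2.findContours(k,0,1);c=max(cs,key=cv2.contourArea);e=cv2.fitEllipse(c);print(t,cv2.boundingRect(c),np.round(e[0],1),np.round(e[1],1),cv2.contourArea(c))
    print(onz(im,*e[0],.048))
cv2.imwrite('pics/c3.png',cv2.resize(px[155:225,240:310,::-1],(560,560),interpolation=2))
```

```text
90 (255, 166, 40, 46) [273.9 189.3] [38.6 45.2] 1366.0
[ 0.49294622 -0.23250891  0.048     ]
120 (255, 172, 40, 40) [273.9 191.7] [38.9 39.4] 1202.5
[ 0.49507106 -0.23144326  0.048     ]
150 (255, 173, 40, 39) [273.9 192.1] [38.3 38.9] 1169.5
[ 0.49544738 -0.23127209  0.048     ]
```

View pics/c3.png

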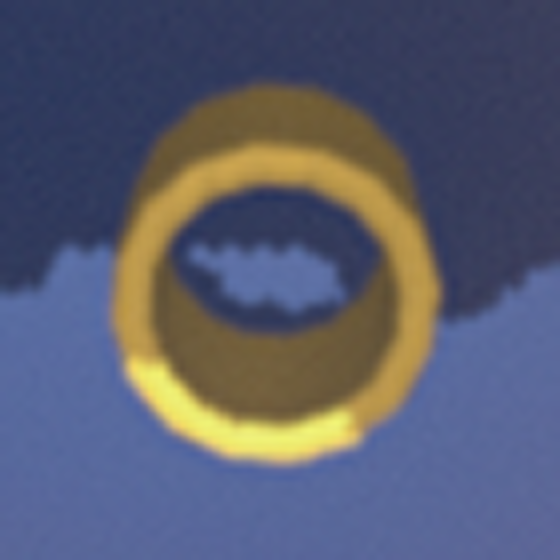

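The crop confirms the thin-walled wide bore, with the axis at (0.495, -0.2315). Descending and gripping.

Emit:
apply_moves:
  moves: [1.6,-0.3,60,0,0,0,87.8,1.6,-0.3,120,0,0,0,87.8,1.6,-0.3,160,0,0,0,80,1.6,-0.3,180,0,0,0,70,1.6,-0.3,189,0,0,0,60,1.6,-0.3,189,0,0,0,55,1.6,-0.3,189,0,0,0,40,1.6,-0.3,189,0,0,0,34,1.6,-0.3,189,0,0,0,34,1.6,-0.3,189,0,0,0,34,1.6,-0.3,189,0,0,0,34,1.6,-0.3,189,0,0,0,34]
  grip_force: 30

```text
t: 4.38
tcp_pos: [0.4946, -0.2337, 0.0126]
tcp_rot: [[-0.893, -0.451, 0.001], [-0.451, 0.893, 0.0], [-0.001, -0.0, -1.0]]
contact_force: [-0.7, 2.4, 6.4]
opening: 0.455
grasp_force: 30.0
```

Emit:
apply_moves:
  moves: [0,0,-50,0,0,0,34,0,0,-110,0,0,0,34,-60,48,-110,0,0,0,34,-110,90,-110,0,0,0,34,-160,130,-110,0,0,0,34,-200,162,-110,0,0,0,34,-220,178,-110,0,0,0,34,-230,186,-110,0,0,0,34,-230,186,-110,0,0,0,34,-230,186,-110,0,0,0,34,-230,186,-110,0,0,0,34]

```text
t: 5.75
tcp_pos: [0.6151, 0.0337, 0.1218]
tcp_rot: [[-0.894, -0.448, -0.0], [-0.448, 0.894, -0.001], [0.0, -0.0, -1.0]]
contact_force: [-0.6, -0.1, -2.4]
opening: 0.45
grasp_force: 30.0
```

Run:
```python
import pickle
from h import *
from bench import env
d={n:env.get_image(n) for n in('wrist','side','scene')};pickle.dump(d,open('d3.pkl','wb'))
s=env.get_state();p=np.array(s['tcp_pos']);R=s['tcp_rot'];print(s['t'],p,s['contact_force'],s['ft_torque'],s['opening'],s['grasp_force'],plan(s,(.616,.0355,.11)))
def crop(n,q,h,k):
    u,v=proj(d[n],q).astype(int);print(n,u-h,v-h);return cv2.resize(d[n]['pixels'][v-h:v+h,u-h:u+h,::-1],(k,k),interpolation=2)
q=p-[0,0,.02]
cv2.imwrite('pics/c4.png',np.hstack([crop('wrist',q,60,360),crop('side',q,22,360)]))
```

```text
5.9 [0.6154243  0.0348669  0.12176601] [-0.77755544  0.10056449 -2.47945953] [ 0.11362381 -0.00121945  0.06006154] 0.4545903813894877 29.999573891982436 ([-0.8, 0.3, 11.8], [-0.0, -0.0, -0.0])
wrist 215 188
side 271 173
```

View pics/c4.png

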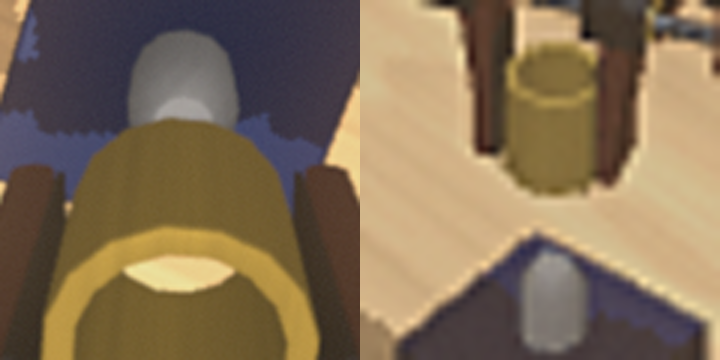

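The wrist and side crops show the sleeve gripped upright, directly above the pin sideways (sleeve centre column 181 against pin 184 in the wrist crop, aligned in the side crop). I'll check the remaining direction (tool x) numerically.

Run:
```python
import pickle
from h import *
from bench import env
d=pickle.load(open('d3.pkl','rb'));s=env.get_state();p=np.array(s['tcp_pos']);R=np.array(s['tcp_rot'])
for dz in(.034,.0365,.039):
    print(dz,np.round(1000*R.T@(onz(d['wrist'],215+181/3,188+227/3,p[2]+dz)-p),1))
print('R edge',[np.round(1000*R.T@(onz(d['wrist'],215+x/3,188+335/3,p[2]+.0365)-p),1) for x in(43,320)])
for n in('scene','side'):
    print(n,proj(d[n],p+[0,0,.0365]),proj(d[n],p-[0,0,.0085]))
im=d['scene'];hsv=cv2.cvtColor(im['pixels'],cv2.COLOR_RGB2HSV);u,v=proj(im,p+[0,0,.015]).astype(int);print(u,v)
m=((hsv[...,0]>10)&(hsv[...,0]<36)&(hsv[...,1]>120)).astype(np.uint8)[v-16:v+18,u-16:u+16]
for r in m: print(''.join('.#'[i] for i in r))
```

```text
0.034 [ 16.2  -0.5 -34. ]
0.0365 [ 17.4  -0.5 -36.5]
0.039 [ 18.6  -0.5 -39. ]
R edge [array([  0.5, -20.3, -36.5]), array([  0.4,  19.4, -36.5])]
scene [287.05779262 207.04737714] [286.43019134 219.2023136 ]
side [293.8511305  181.18484927] [293.74005894 192.4386765 ]
286 212
................................
................................
................................
................................
................................
................................
......................#.........
..................######...#....
.................#########......
................##########......
...............############.....
.............##############.....
.............##############.....
............###############.....
............###############.....
............##############......
............##############......
............##############......
............##############......
............############........
............############........
............############........
............############........
............###########.........
............###########.........
............###########.........
.........#.############.........
.............########...........
................###.............
................................
................................
................................
................................
................................
```

Emit:
apply_moves:
  moves: [0.5,0.5,25,0,0,0,34,0.5,0.5,42,0,0,0,34,0.5,0.5,49,0,0,0,34,0.5,0.5,54,0,0,0,34,0.5,0.5,58,0,0,0,34,0.5,0.5,61,0,0,0,34,0.5,0.5,61,0,0,0,34,0.5,0.5,61,0,0,0,34]

```text
t: 6.9
tcp_pos: [0.615, 0.036, 0.0609]
tcp_rot: [[-0.893, -0.45, 0.0], [-0.45, 0.893, 0.0], [-0.0, -0.0, -1.0]]
contact_force: [0.4, 0.5, -2.9]
opening: 0.458
grasp_force: 30.0
```

Emit:
apply_moves:
  moves: [0,0,8,0,0,0,34,0,0,15,0,0,0,34,0,0,19,0,0,0,34,0,0,21,0,0,0,34,0,0,21,0,0,0,34,0,0,21,0,0,0,34]

```text
t: 7.65
tcp_pos: [0.6149, 0.036, 0.0397]
tcp_rot: [[-0.893, -0.45, -0.0], [-0.45, 0.893, -0.0], [0.0, -0.0, -1.0]]
contact_force: [0.0, -0.4, -2.4]
opening: 0.454
grasp_force: 30.0
```

Emit:
apply_moves:
  moves: [0,0,1,0,0,0,34,0,0,2,0,0,0,34,0,0,3,0,0,0,34,0,0,3,0,0,0,34]

```text
t: 8.15
tcp_pos: [0.615, 0.036, 0.0367]
tcp_rot: [[-0.893, -0.45, 0.0], [-0.45, 0.893, 0.0], [-0.0, -0.0, -1.0]]
contact_force: [-1.4, -1.6, -1.6]
opening: 0.458
grasp_force: 30.0
```

Emit:
apply_moves:
  moves: [0,0,0.7,0,0,0,34,0,0,1.4,0,0,0,34,0,0,2,0,0,0,34,0,0,2,0,0,0,34]

```text
t: 8.65
tcp_pos: [0.6151, 0.036, 0.0366]
tcp_rot: [[-0.893, -0.45, 0.0], [-0.45, 0.893, 0.001], [-0.001, 0.0, -1.0]]
contact_force: [-6.6, -1.0, 16.2]
opening: 0.457
grasp_force: 30.0
```

Emit:
apply_moves:
  moves: [0,0,0,0,0,0,34,0,0,0,0,0,0,34,0,0,0,0,0,0,34]

```text
t: 9.02
tcp_pos: [0.6151, 0.036, 0.0366]
tcp_rot: [[-0.893, -0.45, 0.0], [-0.45, 0.893, 0.001], [-0.001, 0.0, -1.0]]
contact_force: [-6.0, -1.4, 16.1]
opening: 0.454
grasp_force: 30.0
```

Run:
```python
import pickle
from h import *
from bench import env
d={n:env.get_image(n) for n in('side','scene')}
s=env.get_state();p=np.array(s['tcp_pos']);print(s['t'],p,s['contact_force'])
def crop(n,q,h,k):
    u,v=proj(d[n],q).astype(int);print(n,u-h,v-h);return cv2.resize(d[n]['pixels'][v-h:v+h,u-h:u+h,::-1],(k,k),interpolation=2)
q=np.array([.6155,.0355,.05])
for n in d: print(n,proj(d[n],[.6155,.0355,.075]),proj(d[n],[.6155,.0355,.03]))
cv2.imwrite('pics/c5.png',np.hstack([crop('scene',q,22,360),crop('side',q,22,360)]))
z=np.array([-.308,-.149,.94]);z/=np.linalg.norm(z);L=np.array([.5503,.2205,.1147])
# sleeve frame: bottom is 6.6mm beyond TCP along tool z; near end 80mm from lens
t=L+z*(.080+.0066)
print('final tcp',t,plan(s,t,(-.436,.9,0),-z),plan(s,p+[0,0,.12]),plan(s,t+[0,0,.08],(-.436,.9,0),-z))
```

```text
9.125 [0.61509158 0.03596856 0.0365971 ] [-6.1541775  -0.41157311 16.31029732]
side [293.53164496 201.5831519 ] [293.42990276 212.1038702 ]
scene [286.15918252 229.03378065] [285.58395148 240.05796858]
scene 263 213
side 271 185
final tcp [0.52363606 0.20760089 0.19607695] ([4.3, 194.5, -159.4], [0.003, -0.348, 0.016]) ([-0.1, 0.1, -120.0], [0.0, 0.001, -0.0]) ([4.3, 194.5, -239.4], [0.003, -0.348, 0.016])
```

View pics/c5.png

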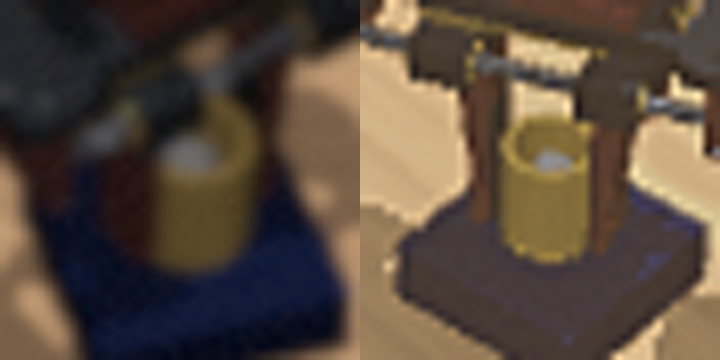

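Both views show the sleeve down on the block with the pin tip inside its bore. Drawing it off and moving to the lens.

Emit:
apply_moves:
  moves: [0,0,-15,0,0,0,34,0,0,-35,0,0,0,34,0,0,-70,0,0,0,34,0,0,-120,0,0,0,34,0,20,-170,0,0,0,34,2,60,-210,0,-0.1,0,34,4,100,-235,0,-0.2,0.01,34,4,140,-235,0,-0.3,0.016,34,4,175,-235,0,-0.348,0.016,34,4,194,-225,0,-0.348,0.016,34,4,194,-200,0,-0.348,0.016,34,4,194,-180,0,-0.348,0.016,34,4,194,-165,0,-0.348,0.016,34,4,194,-159,0,-0.348,0.016,34,4,194,-159,0,-0.348,0.016,34,4,194,-159,0,-0.348,0.016,34,4,194,-159,0,-0.348,0.016,34]

```text
t: 11.25
tcp_pos: [0.5243, 0.2076, 0.1943]
tcp_rot: [[-0.846, -0.436, 0.307], [-0.409, 0.9, 0.152], [-0.342, 0.003, -0.94]]
contact_force: [0.1, -0.3, -3.1]
opening: 0.453
grasp_force: 30.0
```

Run:
```python
import pickle
from h import *
from bench import env
d={n:env.get_image(n) for n in('side','scene','wrist')};pickle.dump(d,open('d5.pkl','wb'))
s=env.get_state();p=np.array(s['tcp_pos']);R=np.array(s['tcp_rot']);print(s['t'],p,R.round(3).tolist(),s['contact_force'],s['opening'],s['grasp_force'],s['joint_velocities'])
z=np.array([-.308,-.149,.94]);z/=np.linalg.norm(z);L=np.array([.5503,.2205,.1147])
print(plan(s,L+z*.0866,(-.436,.9,0),-z))
def crop(n,q,h,k):
    u,v=proj(d[n],q).astype(int);print(n,u-h,v-h);return cv2.resize(d[n]['pixels'][v-h:v+h,u-h:u+h,::-1],(k,k),interpolation=2)
q=L+z*.05
for n in('scene','side'):print(n,proj(d[n],p+R[:,2]*.0066),proj(d[n],p-R[:,2]*.0384),proj(d[n],L))
cv2.imwrite('pics/c6.png',np.hstack([crop('scene',q,40,390),crop('side',q,40,390)]))
```

```text
11.4 [0.52411292 0.20752711 0.1939899 ] [[-0.846, -0.436, 0.306], [-0.409, 0.9, 0.151], [-0.342, 0.003, -0.94]] [-0.76636082  0.41546332 -2.57820792] 0.45518548413305315 29.99950292520225 [-0.00153441  0.00217831 -0.00188741  0.00393718 -0.00089994 -0.0024256
 -0.00149192]
([-0.3, 0.3, -2.1], [0.003, -0.001, -0.001])
scene [344.5227543  169.41516292] [342.61828093 154.09717011] [347.76929109 194.76270986]
side [235.75521544 160.40457139] [232.66836193 151.98885864] [240.80750355 173.97294555]
scene 305 138
side 197 125
```

View pics/c6.png

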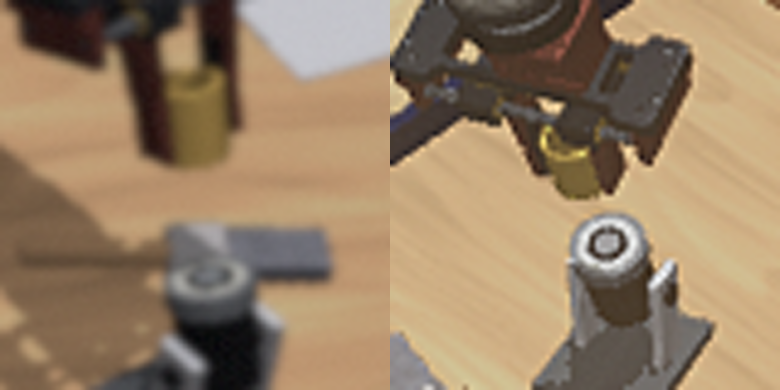

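The scene view shows the sleeve held tilted above the lens, about 80 mm off and pointing along the line of sight. It is clear of everything and steady, so I'm handing it in.

```bash
python3 -c "
from bench import env
print(env.job_done())"
```

```text
the job is handed in; nothing more can be done
None
```

I seated the wide-bored sleeve fully on the gauge pin and drew it off. The job is handed in with the sleeve held steady about 80 mm from the lens, on the line of sight by my measurements (lens tilt taken as the stated 20°); no verdict was shown.

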